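# Unlock the table carousel, bring the shaker round to the serving ledge and hold it there

### The arm

A 6-joint arm with a two-finger parallel gripper is mounted at the origin on a cart in front of the work surface, level with it; the furniture and walls round the work are solid. World frame = base frame: x ahead of the robot, y to its left, z up, the work surface at z = 0. Lengths are in m, angles in rad, forces in N, time in s.
With the tool pointing down it reaches from about 0.375 to 0.9 m from the base axis. Payload 3.1 kg.
Tool frame: the origin (TCP) lies at the centre of the arm's flange, where the gripper is bolted on; the fingertips stand 182 mm ahead of it and the grasp point (between the pads) lies 164 mm ahead of it; z points along the fingers, x is the direction in which the jaws open and shut, and the axes are right-handed (so a half turn about z gives the same grasp; the last joint's range is limited). The gripper opens to 87 mm and grips with 3 to 60 N. Pads are 19 mm wide; open, the fingers measure 117 mm over their backs; the gripper's body (75 mm by 190 mm) begins 51 mm behind the grasp point.
Start: joints at [1.02, 0.527, 1.433, -0, 1.181, -0.178], TCP at [0.228, 0.582, 0.405] pointing down, gripper open.
Joint ranges: [-3.08, 3.08], [-0.75, 2.2], [0.22, 2.44], [-1.43, 4.57], [0, 2.65], [-2.85, 2.85]. Speed limits (rad/s): [2.79, 2.79, 3.14, 3.14, 3.14, 3.14].

### API

Orientations are given as a unit quaternion [x, y, z, w].
In Python, from rig import status, eyes, robot gives the robot as it stands. The module is installed in compiled form; this text tells all that it offers.
- The arm moves only by the tool step_arm, never from a script. Its argument "steps" is a list of rows, each a list of 7 numbers: the closure, from -1 (fully open) to 1 (shut), so that 0 is half open, then the shift along the tool's x, y, z each as a share of 0.025 m, from -1 to 1, then the turn, a rotation vector about the tool's x, y, z each as a share of 8 degrees, from -1 to 1. In form: [[jaw, dx, dy, dz, rx, ry, rz], ...]. A call has exactly 10 rows; each row shifts and turns the commanded pose from where the row before left it, along the tool's axes as they then stand; what a row does not reach is not made up. A row lasts 1/10 s, in which the tool goes at most 50 mm and 8.59 degrees, less where a joint would pass 70% of its speed; a pose out of reach is approached as far as the arm can. A call with a number of a shift or a turn outside -1 to 1 is refused whole. A call with a gripper value outside its range is refused whole. The fingers move at their own pace and stop on an object; "squeeze" is the grip in N (left out, the last holds). Time passes only in rows, so rows that do not move let the fingers close, or fill a call up. It gives the time, the measured TCP pose, the force and the opening at its end, in the units of the state.
- status.get_obs(): the state, without advancing time (a new reading comes with each control period).
- eyes.camera(name): name is "scene" or "top"; returns (picture, depth): 400x640x3 uint8, red, green, blue; 400x640 float32, m along the optical axis (not along the pixel's ray), 0 where there is no reading.
- eyes.camera_info(name): a dict with "K" (3x3 intrinsics, pixels), "k1" (the pictures are not rectified: a ray, as slopes to the right and down, at radius r is drawn at 1 + k1 r^2 times it, then the intrinsics apply), "R" (3x3) and "t" (3): a world point X has camera coordinates R X + t. Camera axes: x right, y down, z forward; pixel columns grow to the right and rows downward; lengths in m; the calibration is good to about 2 mm. A picture is of the moment at which its call begins. camera_info takes no time and is no camera call.
- robot.hand_in(): hands the job in, once; it reports no verdict.
The state is a dict: "time": time; "q": joint angles; "joint_velocities": joint speeds; "joint_torque": joint torques, N m; "position": TCP position; "tool_rot": TCP orientation; "ft_force": force on the tool from outside, world axes, zero at the start; "moment": the same for the moment, N m; "grip_width": finger opening in m.
Only numpy, scipy, OpenCV 4.12 (cv2) and the standard library are available. Lean on these libraries where they do the work, as an engineer would, in place of code of your own. Each camera call takes 0.05 s, during which the arm holds its last target.

### The job

The table carousel is still in its transport lock: lift the steel lock link up off its two pins and set it down gently, flat and upright on free bench clear of the carousel. Then turn the carousel steadily by one of its standing finger posts until the glass shaker is squarely in line with the wooden serving ledge, with the three egg cups still standing in their rings and the bench things undisturbed. Finish still gripping that post, so that the turntable stays put while a colleague takes the shaker out.

Things in the scene. Friction and masses are not known exactly. Their poses are not given: they have to be found in the camera images.
- carousel_base: fixed wooden foot of a table carousel, 276 mm across. Origin: underside centre on the bench, on the turntable's vertical turning axis; z up; -x is its front (towards the robot, turned up to 0.4 rad), where the serving ledge sticks out; +y its left. A steel ear on its right carries the fixed lock pin: 12 mm thick, at x 0, y -175 mm, rising from 36 to 76 mm above the bench.
- ledge (a point): top centre of the serving ledge, a wooden shelf 84 mm wide and 70 mm deep, 36 mm above the bench, 165 mm in front of the turning axis. It shows where the front of the carousel is.
- turntable: wooden disc, 250 mm across, deck 36 mm above the bench, turning without stops (rubbing 0.05 Nm, stays where left) about carousel_base's z. Origin and starting axes are those of carousel_base. Four steel finger posts, 12 mm thick, 55 mm tall, stand 105 mm from the axis along its +x, +y, -x, -y. Halfway between, 75 mm from the axis, are four steel rings (55 mm outside, 12 high), each holding a loose vessel.
- post_back (a point): tip of the finger post along the turntable's +x, 91 mm above the bench; turns with the turntable
- post_left (a point): tip of the finger post along the turntable's +y; turns with the turntable
- post_front (a point): tip of the finger post along the turntable's -x; turns with the turntable
- post_right (a point): tip of the finger post along the turntable's -y, the one the lock link starts on; turns with the turntable
- lock_link: loose flat oblong of 8 mm steel rod, 0.16 kg, 103 mm long (its x), 33 wide (y), slot 17 wide. From its middle a bail rises in its x-z plane; the rubber grip on top is 32 mm long (x), 12 thick (y), 16 high, centred 70 mm above the underside. Origin: underside centre; z up. At the start it lies over the right post and the lock pin, barring the turntable; it must rise 57 mm to clear the post.
- shaker: table shaker with glass body, dark contents and grey perforated cap: round, 44 mm across, 90 mm tall, about 0.1 kg. Origin: underside centre; z up. Stands loose in one of the four rings; the only shaker on the carousel.
- egg_cup_a: white egg cup with gilt rim, 49 mm across, 62 mm tall, standing loose in one of the four rings. Origin: underside centre.
- egg_cup_b: white egg cup with gilt rim, 49 mm across, 62 mm tall, standing loose in one of the four rings. Origin: underside centre.
- egg_cup_c: white egg cup with gilt rim, 49 mm across, 62 mm tall, standing loose in one of the four rings. Origin: underside centre.
- wine_glass: bystander: stemmed wine glass, 94 mm across, 151 mm tall, standing to the left of the carousel. Origin: underside centre.
- candlestick: bystander: brass candlestick, 72 mm across, 125 mm tall, standing to the right of the carousel; the bench in front of it, towards the robot, is free for the link (a notebook lies at the edge). Origin: underside centre.
- tape_roll: bystander: grey roll of tape lying flat, 100 mm across, 48 mm high, to the left in front of the carousel. Origin: underside centre.
Things that resemble listed ones, but are neither listed nor needed, are in the scene too. Leave any purple look-alike of the egg_cup_b alone. What is shaped like the shaker but red is not meant.

How it is judged:
By the outcome, as a careful person would: the job done as asked, in the order asked, and still so for the second after the job is handed in, while the arm keeps its last pose, push and grip.
It also fails if it takes over 61 s, if anything falls off the work surface, if the arm or the gripper's body presses on something with over 40 N, if the wrist force passes 120 N, or if a joint passes its speed limit or range.

## Working session

There is one attempt and no reset: what is moved stays moved. The work goes in short steps, Python scripts to look and compute and a tool call to move; the robot and the scene stay as the last step left them, time stands still between calls to the robot, and variables do not carry over. Pictures are saved under pics/ and viewed, and the job is handed in when it is done.

Besides the shell and the picture viewer there is one more tool, called after "Emit:" by a JSON object that holds its "op" and its "data". step_arm: Moves the arm, as the interface text tells. Its arguments: {"type":"object","properties":{"steps":{"type":"array"},"squeeze":{"type":"number"}},"required":["steps"]}

```bash
mkdir -p pics
cat > h.py <<'E'
import numpy as np, cv2
from rig import status, eyes, robot
def snap(n,f):
    p,d=eyes.camera(n); cv2.imwrite(f'pics/{f}.png',p[:,:,::-1]); np.save(f'pics/{f}.npy',d); return p,d
def ray(n,u,v):
    c=eyes.camera_info(n);K=np.array(c['K']);k=c['k1']
    a=cv2.undistortPoints(np.array([[[u,v]]],float),K,np.array([k,0,0,0,0.]))[0,0]
    return np.array([a[0],a[1],1.]),np.array(c['R']),np.array(c['t'])
def atz(n,u,v,z):
    r,R,t=ray(n,u,v); o=-R.T@t; w=R.T@r; return o+w*(z-o[2])/w[2]
def atd(n,u,v,d):
    r,R,t=ray(n,u,v); return R.T@(r*d-t)
def cloud(n,d):
    c=eyes.camera_info(n);K=np.array(c['K']);k=c['k1']
    vv,uu=np.mgrid[:400,:640]
    a=cv2.undistortPoints(np.stack([uu,vv],-1).reshape(-1,1,2).astype(float),K,np.array([k,0,0,0,0.]))[:,0]
    P=np.c_[a,np.ones(len(a))]*d.reshape(-1,1)
    return ((P-np.array(c['t']))@np.array(c['R'])).reshape(400,640,3)
def proj(n,X):
    c=eyes.camera_info(n);R=np.array(c['R']);t=np.array(c['t'])
    p,_=cv2.projectPoints(np.array([X],float),cv2.Rodrigues(R)[0],t,np.array(c['K']),np.array([c['k1'],0,0,0,0.])); return p[0,0]
E
python3 - <<'E'
from h import *
print(status.get_obs())
for n in('scene','top'):
    snap(n,n+'0'); c=eyes.camera_info(n); print(n,c, -np.array(c['R']).T@np.array(c['t']))
E
```

```text
{'time': 0.0, 'q': array([ 1.01953889e+00,  5.28472387e-01,  1.43390872e+00, -3.27431272e-06,
        1.18138228e+00, -1.78502159e-01]), 'joint_velocities': array([ 0.00086677, -0.00033448,  0.00083442,  0.00280294,  0.00084896,
        0.00030871]), 'joint_torque': array([-8.89618491e-05, -4.40038633e+01, -1.76595211e+01,  6.31274306e-02,
        5.81693533e-02, -1.81903984e-04]), 'position': array([0.22740522, 0.58179171, 0.40376534]), 'tool_rot': array([ 8.25887435e-01,  5.63833988e-01, -9.90191717e-04,  4.44466614e-04]), 'ft_force': array([ 0.78741875,  0.30327691, -0.07480712]), 'moment': array([-0.0265849 ,  0.00837215,  0.03098133]), 'grip_width': 0.08673918345792184}
scene {'K': array([[402.06777281,   0.        , 324.67146581],
       [  0.        , 402.06777281, 198.31208884],
       [  0.        ,   0.        ,   1.        ]]), 'k1': -0.018553532439033477, 'R': array([[ 0.80745223, -0.58985026,  0.00987738],
       [-0.42836208, -0.59773709, -0.677655  ],
       [ 0.40561905,  0.54294295, -0.73531364]]), 't': array([-0.44995554,  0.28339422,  0.97309432])} [ 0.09000735 -0.62434585  0.91201741]
top {'K': array([[409.09045115,   0.        , 319.35153102],
       [  0.        , 409.09045115, 203.14317453],
       [  0.        ,   0.        ,   1.        ]]), 'k1': -0.09080019276846248, 'R': array([[ 0.02656046, -0.99964066,  0.00361897],
       [-0.9964367 , -0.0267649 , -0.0799846 ],
       [ 0.08005272, -0.00148165, -0.99678953]]), 't': array([-0.02125651,  0.58249769,  1.30893101])} [ 0.47620317 -0.00371901  1.35139649]
```

```bash
ls . pics
```

```text
.:
h.py
pics

pics:
scene0.npy
scene0.png
top0.npy
top0.png
```

View pics/scene0.png

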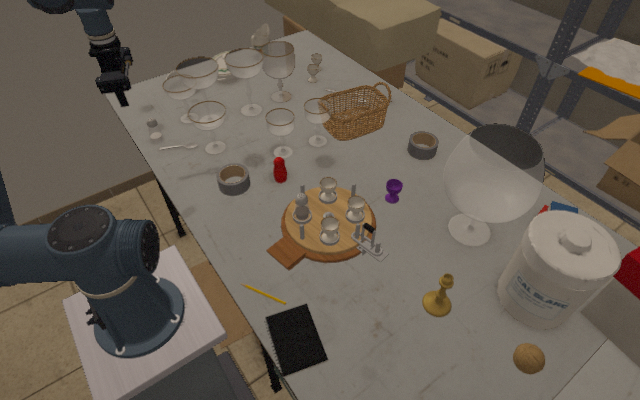

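View pics/top0.png

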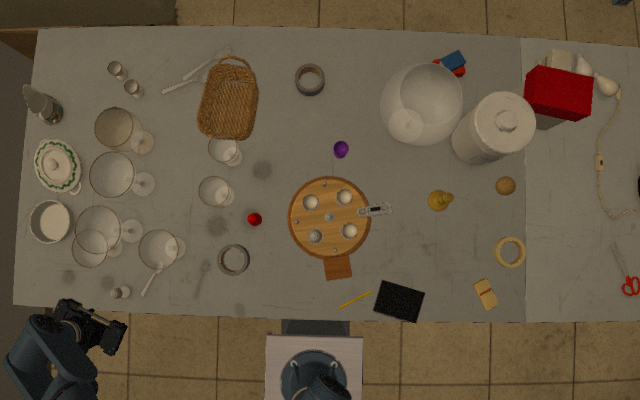

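Run:
```python
import cv2,numpy as np
a=cv2.imread('pics/scene0.png')[165:275,255:405]; b=cv2.imread('pics/top0.png')[165:290,280:400]
cv2.imwrite('pics/s0z.png',cv2.resize(a,None,fx=5,fy=5,interpolation=cv2.INTER_CUBIC))
cv2.imwrite('pics/t0z.png',cv2.resize(b,None,fx=4.8,fy=4.8,interpolation=cv2.INTER_CUBIC))
```

```text
(no output)
```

View pics/s0z.png

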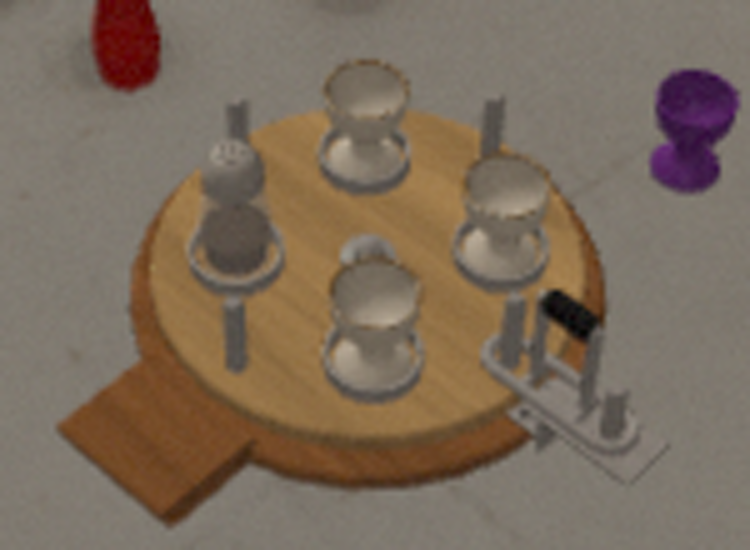

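View pics/t0z.png

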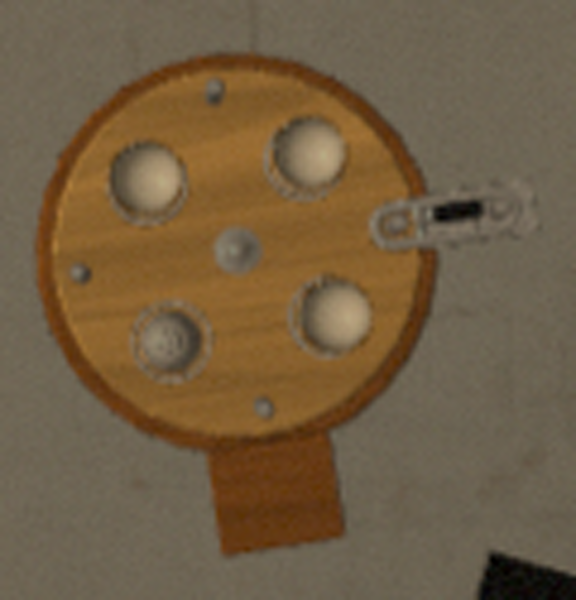

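Run:
```python
from h import *
z=lambda x,y:(280+x/4.8-.4,165+y/4.8-.4)
zs=lambda x,y:(255+x/5-.4,165+y/5-.4)
P={}
for nm,a,zz in [('post_back',(216,84),.091),('left',(77,272),.091),('front',(262,409),.091),('hub',(238,248),.05),('ledgeNL',(224,555),.036),('ledgeNR',(343,535),.036),('ledgeFL',(208,452),.036),('ledgeFR',(329,432),.036),('grip',(458,210),.12),('shaker',(168,337),.126),('pin',(503,208),.076)]:
    P[nm]=atz('top',*z(*a),zz); print('top',nm,P[nm].round(4))
for nm,a,zz in [('post_back',(494,98),.091),('left',(237,102),.091),('front',(235,303),.091),('right',(514,300),.091),('pin',(617,396),.076),('grip',(571,313),.12),('ledgeNL',(60,427),.036),('ledgeNR',(172,522),.036)]:
    print('scene',nm,atz('scene',*zs(*a),zz).round(4))
for n in('top','scene'):
    d=np.load(f'pics/{n}0.npy');C=cloud(n,d)
    p=cv2.imread(f'pics/{n}0.png')
    m=(p.max(2)<50)&(C[...,2]>.09)&(C[...,2]<.14)&(C[...,0]>.3)&(abs(C[...,1]+.13)<.12)
    print(n,m.sum(),C[m].mean(0) if m.any() else '',C[m].min(0),C[m].max(0))
    # deck
    m=(abs(C[...,2]-.036)<.004)&(np.hypot(C[...,0]-.5,C[...,1])<.2)
    Q=C[m]; print('deck',len(Q),Q.mean(0),Q.min(0),Q.max(0))
```

```text
top post_back [ 0.6434 -0.0201  0.091 ]
top left [0.5195 0.0659 0.091 ]
top front [ 0.4351 -0.0549  0.091 ]
top hub [ 0.5397 -0.0381  0.05  ]
top ledgeNL [ 0.336  -0.0343  0.036 ]
top ledgeNR [ 0.3511 -0.113   0.036 ]
top ledgeFL [ 0.4038 -0.0219  0.036 ]
top ledgeFR [ 0.4192 -0.1022  0.036 ]
top grip [ 0.5638 -0.1742  0.12  ]
top shaker [0.4793 0.0061 0.126 ]
top pin [ 0.569  -0.2098  0.076 ]
scene post_back [ 0.6425 -0.0217  0.091 ]
scene left [0.5207 0.0615 0.091 ]
scene front [ 0.4375 -0.0602  0.091 ]
scene right [ 0.5574 -0.1438  0.091 ]
scene pin [ 0.5688 -0.215   0.076 ]
scene grip [ 0.5589 -0.1841  0.12  ]
scene ledgeNL [ 0.3386 -0.0382  0.036 ]
scene ledgeNR [ 0.3548 -0.1224  0.036 ]
top 29 [ 0.56371303 -0.17523385  0.11304323] [ 0.55897913 -0.18753179  0.10661807] [ 0.56904505 -0.16296004  0.11888642]
deck 3582 [ 0.51367962 -0.04016977  0.03608095] [ 0.33704696 -0.18926489  0.03200867] [0.66145389 0.19990857 0.0399988 ]
scene 58 [ 0.56318635 -0.17934192  0.11081651] [ 0.55602721 -0.19309729  0.10337159] [ 0.57196793 -0.16470674  0.11583635]
deck 3434 [ 0.49612082 -0.05516573  0.0352046 ] [ 0.33634955 -0.19309176  0.03200047] [0.66179715 0.19806423 0.03995869]
```

Run:
```python
from h import *
for n,(u,v) in {'candle':(440,200),'nb1':(424,285),'nb2':(382,281),'nb3':(374,311),'ring':(510,252),'block':(486,293),'cand2':(432,200),'tape':(234,260),'c':(436,250)}.items(): print(n,atz('top',u,v,0.0).round(3))
print('candle scene',atz('scene',436,306,0))
ax=np.array([.5395,-.0393]);th=np.radians(10.2);c,s=np.cos(th),np.sin(th)
W=lambda x,y,z:[ax[0]+c*x-s*y,ax[1]+s*x+c*y,z]
for n,s_ in(('top',5),('scene',5)):
    im=cv2.imread(f'pics/{n}0.png'); im=cv2.resize(im,None,fx=5,fy=5,interpolation=cv2.INTER_CUBIC)
    def dot(X,col):
        u=(proj(n,X)+.5)*5-.5; cv2.drawMarker(im,tuple(int(round(k)) for k in u),col,cv2.MARKER_CROSS,10,1)
    for x,y in((.105,0),(0,.105),(-.105,0),(0,-.105)): dot(W(x,y,.091),(0,0,255))
    dot(W(0,-.175,.076),(0,0,255)); dot(W(0,-.14,.114),(0,255,255))
    for x,y in((-.2,.042),(-.2,-.042)): dot(W(x,y,.036),(255,0,0))
    for a in np.arange(0,6.28,.2): dot(W(.125*np.cos(a),.125*np.sin(a),.036),(0,255,0))
    im=im[800:1400,1400:2000] if n=='top' else im[820:1390,1260:2010]
    cv2.imwrite(f'pics/{n}_ov.png',im)
```

```text
candle [ 0.606 -0.409  0.   ]
nb1 [ 0.323 -0.358  0.   ]
nb2 [ 0.334 -0.218  0.   ]
nb3 [ 0.236 -0.194  0.   ]
ring [ 0.437 -0.651  0.   ]
block [ 0.3   -0.568  0.   ]
cand2 [ 0.605 -0.382  0.   ]
tape [0.389 0.27  0.   ]
c [ 0.439 -0.397  0.   ]
candle scene [ 0.60333411 -0.40633087  0.        ]
```

View pics/top_ov.png

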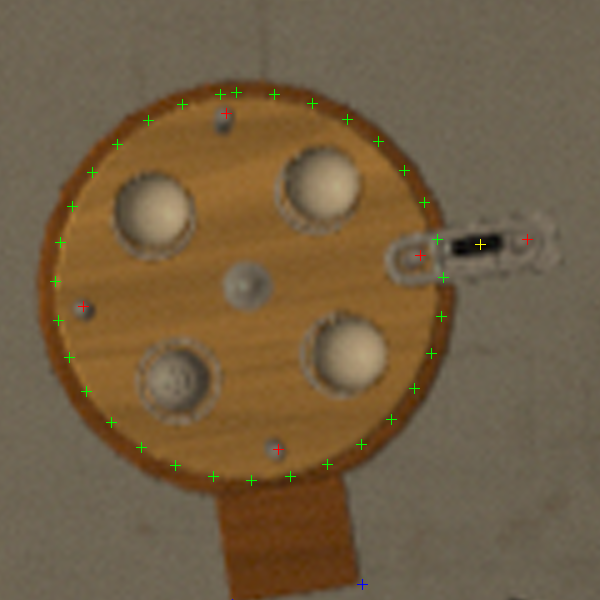

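View pics/scene_ov.png

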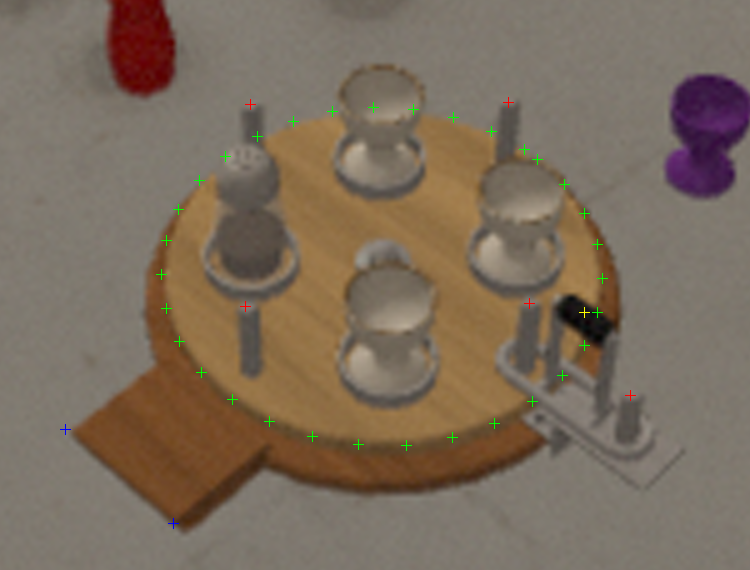

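Run:
```python
from h import *
C=cloud('top',np.load('pics/top0.npy'))
for y in np.arange(.55,-.3,-.08):
    x=0.2274+(0.5818-y)*.4426
    m=(abs(C[...,1]-y)<.05)&(abs(C[...,0]-x)<.13)
    print(round(y,2),round(x,3),C[m][:,2].max().round(3))
```

```text
0.55 0.241 0.613
0.47 0.277 0.646
0.39 0.312 0.625
0.31 0.348 0.054
0.23 0.383 0.087
0.15 0.419 0.095
0.07 0.454 0.117
-0.01 0.489 1.351
-0.09 0.525 0.104
-0.17 0.56 0.119
-0.25 0.596 0.079
```

Emit:
{"op": "step_arm", "data": {"steps": [[-1,0,0,0,0,0,0.917],[-1,0,0,0,0,0,0.917],[-1,0,0,0,0,0,0.917],[-1,0,0,0,0,0,0.917],[-1,0,0,0,0,0,0.917],[-1,0,0,0,0,0,0.917],[-1,0,0,0,0,0,0.917],[-1,0,0,0,0,0,0.917],[-1,0,0,0,0,0,0],[-1,0,0,0,0,0,0]], "squeeze": 25}}

```text
time: 1.1
position: [0.2275, 0.5819, 0.4044]
tool_rot: [0.996, 0.088, -0.0, 0.0]
ft_force: [0.1, 0.1, 0.1]
grip_width: 0.0873
```

Emit:
{"op": "step_arm", "data": {"steps": [[-1,0.2,0.4,0,0,0,0],[-1,0.25,1,0,0,0,0],[-1,0.25,1,0,0,0,0],[-1,0.25,1,0,0,0,0],[-1,0.25,1,0,0,0,0],[-1,0.25,1,0,0,0,0],[-1,0.25,1,0,0,0,0],[-1,0.25,1,0,0,0,0],[-1,0.25,1,0,0,0,0],[-1,0.25,1,0,0,0,0]]}}

```text
time: 2.1
position: [0.3289, 0.3596, 0.4049]
tool_rot: [0.996, 0.087, 0.0, 0.0]
ft_force: [0.6, 0.1, 0.3]
grip_width: 0.087
```

Emit:
{"op": "step_arm", "data": {"steps": [[-1,0.25,1,0,0,0,0],[-1,0.25,1,0,0,0,0],[-1,0.25,1,0,0,0,0],[-1,0.25,1,0,0,0,0],[-1,0.25,1,0,0,0,0],[-1,0.25,1,0,0,0,0],[-1,0.25,1,0,0,0,0],[-1,0.25,1,0,0,0,0],[-1,0.25,1,0,0,0,0],[-1,0.25,1,0,0,0,0]]}}

```text
time: 3.1
position: [0.4334, 0.1242, 0.4049]
tool_rot: [0.996, 0.087, 0.0, 0.0]
ft_force: [0.3, 0.2, -0.4]
grip_width: 0.0871
```

Emit:
{"op": "step_arm", "data": {"steps": [[-1,0.25,1,0,0,0,0],[-1,0.25,1,0,0,0,0],[-1,0.25,1,0,0,0,0],[-1,0.25,1,0,0,0,0],[-1,0.25,1,0,0,0,0],[-1,0.25,1,0,0,0,0],[-1,0.25,1,0,0,0,0],[-1,0.25,1,0,0,0,0],[-1,0.25,1,0,0,0,0],[-1,0.25,1,0,0,0,0]]}}

```text
time: 4.1
position: [0.5379, -0.1113, 0.4048]
tool_rot: [0.996, 0.087, -0.0, 0.0]
ft_force: [-0.3, -0.1, 0.4]
grip_width: 0.0871
```

Emit:
{"op": "step_arm", "data": {"steps": [[-1,0.25,1,0,0,0,0],[-1,0.25,1,0,0,0,0],[-1,0.2,0.8,0,0,0,0],[-1,0,0,0,0,0,0],[-1,0,0,0,0,0,0],[-1,0,0,0,0,0,0],[-1,0,0,0,0,0,0],[-1,0,0,0,0,0,0],[-1,0,0,0,0,0,0],[-1,0,0,0,0,0,0]]}}

```text
time: 5.1
position: [0.5674, -0.1753, 0.4049]
tool_rot: [0.996, 0.087, 0.0, 0.0]
ft_force: [-0.9, -0.1, 0.7]
grip_width: 0.0872
```

Run:
```python
from h import *
o=status.get_obs();print(o['position'],o['q'],o['tool_rot'])
snap('scene','s1')
a=cv2.imread('pics/s1.png')[100:280,255:455]
cv2.imwrite('pics/s1z.png',cv2.resize(a,None,fx=3.3,fy=3.3,interpolation=cv2.INTER_CUBIC))
```

```text
[ 0.56739649 -0.17525772  0.40485774] [-4.87603643e-01  4.85178553e-01  1.51308839e+00 -1.64015466e-05
  1.14327401e+00 -6.61891726e-01] [9.96205064e-01 8.70371737e-02 1.76400818e-05 2.03165888e-05]
```

View pics/s1z.png

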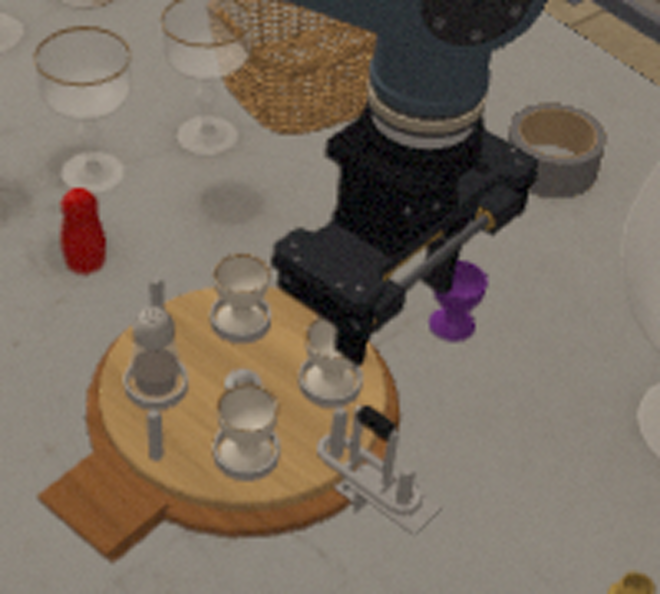

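Emit:
{"op": "step_arm", "data": {"steps": [[-1,-0.16,0.06,0.5,0,0,0],[-1,0,0,0.8,0,0,0],[-1,0,0,0.8,0,0,0],[-1,0,0,0.8,0,0,0],[-1,0,0,0.8,0,0,0],[-1,0,0,0.8,0,0,0],[-1,0,0,0.5,0,0,0],[-1,0,0,0.4,0,0,0],[-0.6,0,0,0,0,0,0],[-0.4,0,0,0,0,0,0]]}}

```text
time: 6.15
position: [0.564, -0.1779, 0.2701]
tool_rot: [0.996, 0.087, 0.0, 0.0]
ft_force: [-0.3, -0.4, 0.4]
grip_width: 0.0777
```

Run:
```python
from h import *
snap('scene','s2');snap('top','t2')
a=cv2.imread('pics/s2.png')[150:270,300:420]
b=cv2.imread('pics/t2.png')[150:270,320:440]
cv2.imwrite('pics/s2z.png',cv2.resize(np.hstack([a,b]),(800,400),interpolation=cv2.INTER_CUBIC))
```

```text
(no output)
```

View pics/s2z.png

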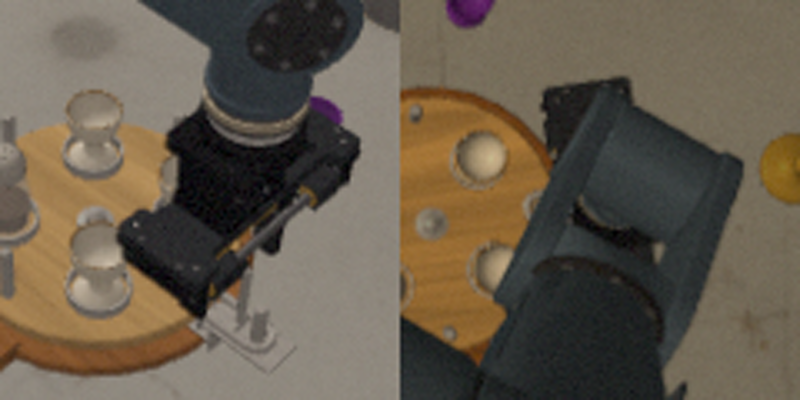

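Occluded by the gripper, but consistent. Close gently, low force.

Emit:
{"op": "step_arm", "data": {"steps": [[0,0,0,0,0,0,0],[0.3,0,0,0,0,0,0],[0.5,0,0,0,0,0,0],[0.6,0,0,0,0,0,0],[0.7,0,0,0,0,0,0],[0.8,0,0,0,0,0,0],[1,0,0,0,0,0,0],[1,0,0,0,0,0,0],[1,0,0,0,0,0,0],[1,0,0,0,0,0,0]], "squeeze": 20}}

```text
time: 7.25
position: [0.5639, -0.1779, 0.2697]
tool_rot: [0.996, 0.087, 0.0, 0.0]
ft_force: [0.2, 0.3, -1.3]
grip_width: 0.0119
```

Emit:
{"op": "step_arm", "data": {"steps": [[1,0,0,0,0,0,0],[1,0,0,-0.1,0,0,0],[1,0,0,-0.2,0,0,0],[1,0,0,-0.3,0,0,0],[1,0,0,-0.5,0,0,0],[1,0,0,-0.5,0,0,0],[1,0,0,-0.5,0,0,0],[1,0,0,-0.5,0,0,0],[1,0,0,-0.5,0,0,0],[1,0,0,-0.5,0,0,0]], "squeeze": 35}}

```text
time: 8.25
position: [0.5635, -0.1777, 0.361]
tool_rot: [0.996, 0.087, -0.0, -0.0]
ft_force: [0.5, 0.6, -1.7]
grip_width: 0.0114
```

Emit:
{"op": "step_arm", "data": {"steps": [[1,0,0,-0.5,0,0,0],[1,0,0,-0.4,0,0,0],[1,0,0,-0.2,0,0,0],[1,0,0,0,0,0,0],[1,0,0,0,0,0,0],[1,0,0,0,0,0,0],[1,0,0,0,0,0,0],[1,0,0,0,0,0,0],[1,0,0,0,0,0,0],[1,0,0,0,0,0,0]]}}

```text
time: 9.25
position: [0.5637, -0.1778, 0.3871]
tool_rot: [0.996, 0.087, -0.0, -0.0]
ft_force: [-0.2, -0.1, -2.2]
grip_width: 0.0116
```

Run:
```python
from h import *
snap('scene','s3');print(status.get_obs()['moment'])
a=cv2.imread('pics/s3.png')[120:270,270:420]
cv2.imwrite('pics/s3z.png',cv2.resize(a,(600,600),interpolation=cv2.INTER_CUBIC))
```

```text
[-0.12198245 -0.02602234 -0.03730365]
```

View pics/s3z.png

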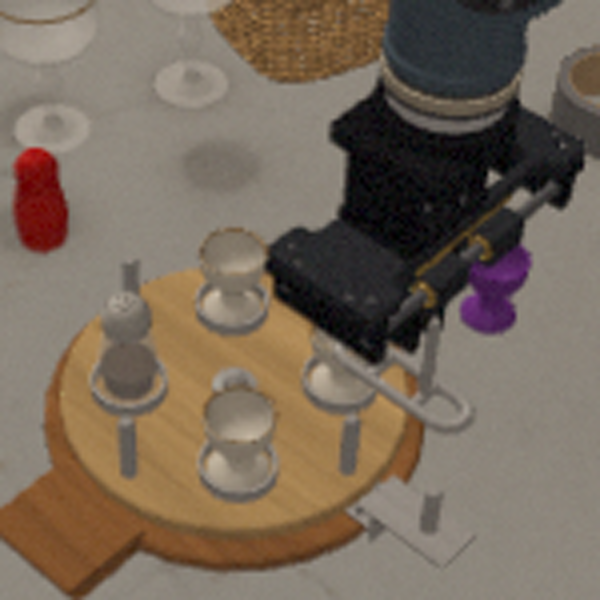

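Emit:
{"op": "step_arm", "data": {"steps": [[1,-0.2,0.15,0,0,0,0],[1,-0.5,0.37,0,0,0,0],[1,-0.86,0.64,0,0,0,0],[1,-0.86,0.64,0,0,0,0],[1,-0.86,0.64,0,0,0,0],[1,-0.86,0.64,0,0,0,0],[1,-0.86,0.64,0,0,0,0],[1,-0.86,0.64,0,0,0,0],[1,-0.6,0.44,0,0,0,0],[1,-0.26,0.19,0,0,0,0]]}}

```text
time: 10.3
position: [0.4179, -0.3314, 0.3874]
tool_rot: [0.996, 0.085, -0.0, 0.0]
ft_force: [-0.7, 0.1, -2.0]
grip_width: 0.0113
```

Emit:
{"op": "step_arm", "data": {"steps": [[1,0,0,0.3,0,0,0],[1,0,0,0.6,0,0,0],[1,0,0,0.8,0,0,0],[1,0,0,0.8,0,0,0],[1,0,0,0.8,0,0,0],[1,0,0,0.8,0,0,0],[1,0,0,0.7,0,0,0],[1,0,0,0.5,0,0,0],[1,0,0,0.2,0,0,0],[1,0,0,0,0,0,0]]}}

```text
time: 11.3
position: [0.42, -0.3293, 0.2491]
tool_rot: [0.996, 0.087, -0.0, -0.001]
ft_force: [-0.5, -0.2, -2.3]
grip_width: 0.0115
```

Run:
```python
from h import *
print(status.get_obs()['position'],status.get_obs()['ft_force'])
p,d=snap('scene','s4'); 
a=cv2.imread('pics/s4.png')[170:370,250:450]
cv2.imwrite('pics/s4z.png',cv2.resize(a,(600,600),interpolation=cv2.INTER_CUBIC))
```

```text
[ 0.41996338 -0.32932112  0.24912288] [-0.52056793 -0.16214876 -2.34662976]
```

View pics/s4z.png

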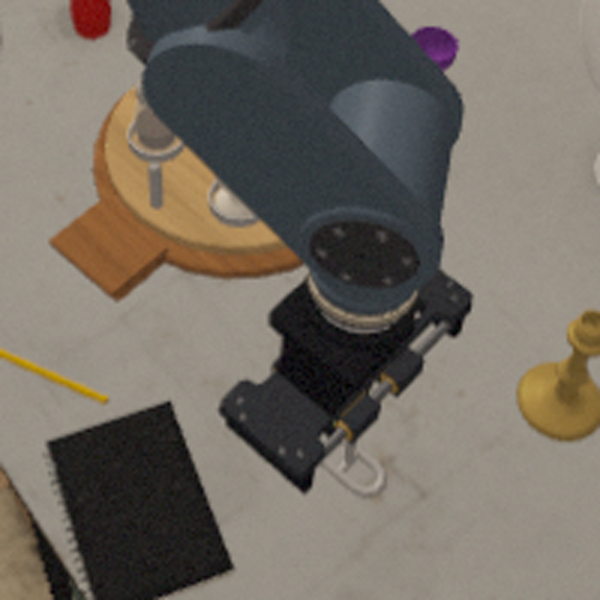

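Emit:
{"op": "step_arm", "data": {"steps": [[1,0,0,0.2,0,0,0],[1,0,0,0.12,0,0,0],[1,0,0,0.08,0,0,0],[1,0,0,0.04,0,0,0],[1,0,0,0.04,0,0,0],[1,0,0,0.04,0,0,0],[1,0,0,0.02,0,0,0],[1,0,0,0.02,0,0,0],[1,0,0,0,0,0,0],[1,0,0,0,0,0,0]]}}

```text
time: 12.35
position: [0.4198, -0.3297, 0.2357]
tool_rot: [0.996, 0.087, 0.0, 0.0]
ft_force: [-0.2, 0.7, -1.2]
grip_width: 0.0117
```

Emit:
{"op": "step_arm", "data": {"steps": [[1,0,0,0.02,0,0,0],[1,0,0,0.02,0,0,0],[1,0,0,0.02,0,0,0],[1,0,0,0,0,0,0],[1,0,0,0,0,0,0],[1,0,0,0,0,0,0],[1,0,0,0,0,0,0],[1,0,0,0,0,0,0],[1,0,0,0,0,0,0],[1,0,0,0,0,0,0]]}}

```text
time: 13.35
position: [0.4198, -0.3297, 0.2343]
tool_rot: [0.996, 0.087, -0.0, -0.0]
ft_force: [0.3, 0.4, -1.2]
grip_width: 0.0115
```

Emit:
{"op": "step_arm", "data": {"steps": [[1,0,0,0.02,0,0,0],[1,0,0,0.02,0,0,0],[1,0,0,0.02,0,0,0],[1,0,0,0,0,0,0],[1,0,0,0,0,0,0],[1,0,0,0,0,0,0],[1,0,0,0,0,0,0],[1,0,0,0,0,0,0],[1,0,0,0,0,0,0],[1,0,0,0,0,0,0]]}}

```text
time: 14.35
position: [0.42, -0.3297, 0.2335]
tool_rot: [0.996, 0.087, 0.0, 0.0]
ft_force: [-0.1, 1.9, 5.1]
grip_width: 0.0117
```

Emit:
{"op": "step_arm", "data": {"steps": [[1,0,0,-0.02,0,0,0],[1,0,0,0,0,0,0],[0.6,0,0,0,0,0,0],[0.4,0,0,0,0,0,0],[0.2,0,0,0,0,0,0],[0.0,0,0,0,0,0,0],[-0.3,0,0,0,0,0,0],[-0.3,0,0,0,0,0,0],[-0.3,0,0,-0.2,0,0,0],[-0.3,0,0,-0.5,0,0,0]]}}

```text
time: 15.35
position: [0.4196, -0.3294, 0.2505]
tool_rot: [0.996, 0.087, -0.001, -0.001]
ft_force: [0.4, -1.0, -0.1]
grip_width: 0.0561
```

Emit:
{"op": "step_arm", "data": {"steps": [[-0.3,0,0,-0.8,0,0,0],[-0.3,0,0,-0.9,0,0,0],[-0.3,0,0,-0.9,0,0,0],[-0.3,0,0,-0.9,0,0,0],[-0.3,0,0,-0.9,0,0,0],[-0.3,0,0,-0.5,0,0,0],[-0.3,0,0,0,0,0,0],[-0.3,0,0,0,0,0,0],[-0.3,0,0,0,0,0,0],[-0.3,0,0,0,0,0,0]]}}

```text
time: 16.35
position: [0.4196, -0.3295, 0.3724]
tool_rot: [0.996, 0.087, -0.001, -0.001]
ft_force: [0.4, -0.2, 0.3]
grip_width: 0.056
```

Run:
```python
from h import *
p,d=snap('scene','s5'); 
a=cv2.imread('pics/s5.png')[170:370,250:450]
cv2.imwrite('pics/s5z.png',cv2.resize(a,(600,600),interpolation=cv2.INTER_CUBIC))
```

```text
(no output)
```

View pics/s5z.png

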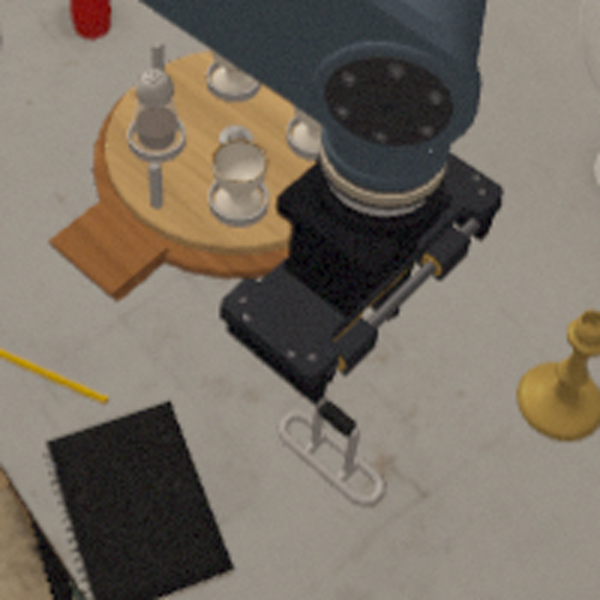

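Emit:
{"op": "step_arm", "data": {"steps": [[-0.3,0.24,-0.23,0,0,0,0],[-0.3,0.6,-0.57,0,0,0,0],[-0.3,0.84,-0.8,0,0,0,0],[-0.3,0.84,-0.8,0,0,0,0],[-0.3,0.84,-0.8,0,0,0,0],[-0.3,0.84,-0.8,0,0,0,0],[-0.3,0.84,-0.8,0,0,0,0],[-0.3,0.84,-0.8,0,0,0,0],[-0.3,0.6,-0.57,0,0,0,0],[-0.3,0.24,-0.23,0,0,0,0]]}}

```text
time: 17.4
position: [0.5586, -0.1409, 0.3728]
tool_rot: [0.996, 0.088, -0.0, -0.0]
ft_force: [0.4, -0.1, -0.3]
grip_width: 0.0567
```

Emit:
{"op": "step_arm", "data": {"steps": [[-0.3,0.1,-0.1,0,0,0,0],[-0.3,0,0,0,0,0,0],[-0.3,0,0,0,0,0,0],[-0.3,0,0,0,0,0,0],[-0.3,0,0,0,0,0,0],[-0.3,0,0,0,0,0,0],[-0.3,0,0,0,0,0,0],[-0.3,0,0,0,0,0,0],[-0.3,0,0,0,0,0,0],[-0.3,0,0,0,0,0,0]]}}

```text
time: 18.4
position: [0.5597, -0.1401, 0.3733]
tool_rot: [0.996, 0.087, 0.0, 0.0]
ft_force: [-0.9, 0.1, 0.8]
grip_width: 0.0563
```

Run:
```python
from h import *
o=status.get_obs();print(o['position'],o['tool_rot'],o['q'])
snap('scene','s6');snap('top','t6')
a=cv2.imread('pics/s6.png')[120:270,250:400]
b=cv2.imread('pics/t6.png')[150:300,280:430]
cv2.imwrite('pics/s6z.png',cv2.resize(np.hstack([a,b]),(800,400),interpolation=cv2.INTER_CUBIC))
```

```text
[ 0.55967048 -0.14013652  0.37326287] [9.96227680e-01 8.67779343e-02 4.86211582e-06 3.32208761e-06] [-4.38945263e-01  5.01342255e-01  1.58828509e+00 -9.96869327e-07
  1.05195356e+00 -6.12719203e-01]
```

View pics/s6z.png

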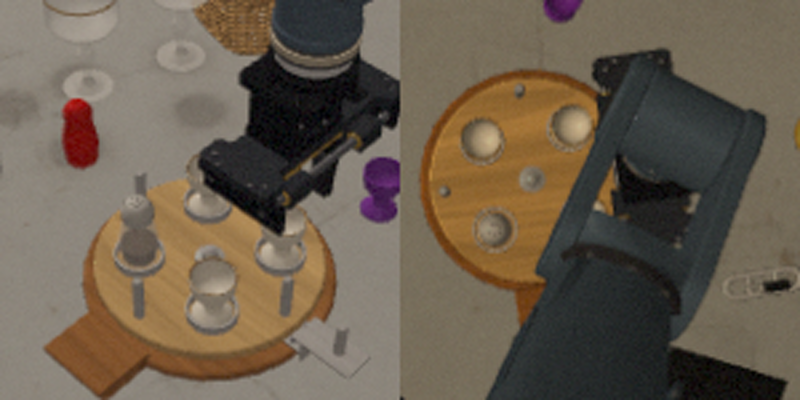

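Emit:
{"op": "step_arm", "data": {"steps": [[-0.3,-0.1,0.09,0.4,0,0,0],[-0.3,0,0,0.8,0,0,0],[-0.3,0,0,0.8,0,0,0],[-0.3,0,0,0.8,0,0,0],[-0.3,0,0,0.8,0,0,0],[-0.3,0,0,0.6,0,0,0],[-0.3,0,0,0.5,0,0,0],[-0.3,0,0,0.38,0,0,0],[0,0,0,0,0,0,0],[0.1,0,0,0,0,0,0]]}}

```text
time: 19.5
position: [0.5577, -0.1429, 0.2463]
tool_rot: [0.996, 0.087, 0.0, 0.0]
ft_force: [0.2, -0.5, -0.8]
grip_width: 0.0473
```

Emit:
{"op": "step_arm", "data": {"steps": [[0.2,0,0,0,0,0,0],[0.3,0,0,0,0,0,0],[0.4,0,0,0,0,0,0],[0.5,0,0,0,0,0,0],[0.6,0,0,0,0,0,0],[0.65,0,0,0,0,0,0],[0.7,0,0,0,0,0,0],[0.75,0,0,0,0,0,0],[1,0,0,0,0,0,0],[1,0,0,0,0,0,0]], "squeeze": 20}}

```text
time: 20.5
position: [0.5577, -0.1429, 0.2463]
tool_rot: [0.996, 0.087, 0.0, 0.0]
ft_force: [0.2, 0.7, 0.4]
grip_width: 0.0114
```

Run:
```python
from h import *
o=status.get_obs();print(o['position'],o['tool_rot'],o['ft_force'],o['moment'],o['grip_width'])
snap('scene','s7');snap('top','t7')
a=cv2.imread('pics/s7.png')[120:270,250:400]
b=cv2.imread('pics/t7.png')[150:300,280:430]
cv2.imwrite('pics/s7z.png',cv2.resize(np.hstack([a,b]),(800,400),interpolation=cv2.INTER_CUBIC))
```

```text
[ 0.55771748 -0.14285949  0.24627098] [9.96233816e-01 8.67072381e-02 1.82194012e-04 7.13902956e-05] [0.23528282 0.72769666 0.4399407 ] [-0.06801095 -0.05450869 -0.02625489] 0.011447338087542114
```

View pics/s7z.png

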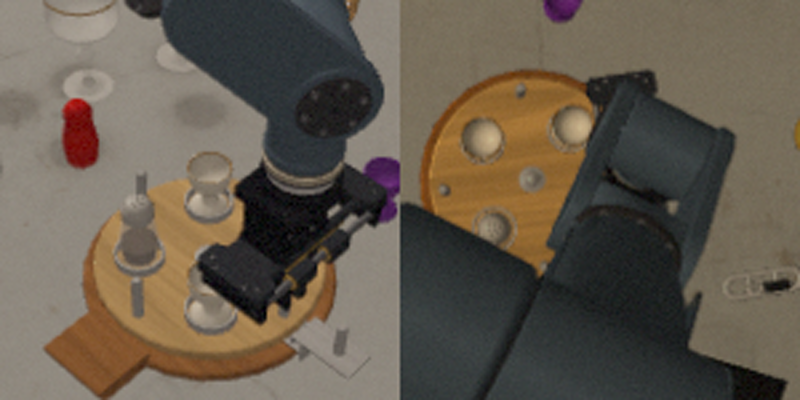

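Emit:
{"op": "step_arm", "data": {"steps": [[1,0.0367,0,0,0,0,-0.0625],[1,0.0733,-0.0006,0,0,0,-0.125],[1,0.11,-0.0014,0,0,0,-0.1875],[1,0.11,-0.0014,0,0,0,-0.1875],[1,0.11,-0.0014,0,0,0,-0.1875],[1,0.11,-0.0014,0,0,0,-0.1875],[1,0.11,-0.0014,0,0,0,-0.1875],[1,0.11,-0.0014,0,0,0,-0.1875],[1,0.11,-0.0014,0,0,0,-0.1875],[1,0.11,-0.0014,0,0,0,-0.1875]]}}

```text
time: 21.6
position: [0.5817, -0.1358, 0.2463]
tool_rot: [0.979, 0.204, 0.0, 0.0]
ft_force: [0.2, -2.3, 0.1]
grip_width: 0.0114
```

Emit:
{"op": "step_arm", "data": {"steps": [[1,0.11,-0.0014,0,0,0,-0.1875],[1,0.11,-0.0014,0,0,0,-0.1875],[1,0.11,-0.0014,0,0,0,-0.1875],[1,0.11,-0.0014,0,0,0,-0.1875],[1,0.11,-0.0014,0,0,0,-0.1875],[1,0.11,-0.0014,0,0,0,-0.1875],[1,0.11,-0.0014,0,0,0,-0.1875],[1,0.11,-0.0014,0,0,0,-0.1875],[1,0.11,-0.0014,0,0,0,-0.1875],[1,0.11,-0.0014,0,0,0,-0.1875]]}}

```text
time: 22.6
position: [0.6054, -0.1219, 0.2463]
tool_rot: [0.944, 0.33, 0.001, 0.001]
ft_force: [2.7, -4.1, -2.1]
grip_width: 0.0115
```

Emit:
{"op": "step_arm", "data": {"steps": [[1,0.11,-0.0014,0,0,0,-0.1875],[1,0.11,-0.0014,0,0,0,-0.1875],[1,0.11,-0.0014,0,0,0,-0.1875],[1,0.11,-0.0014,0,0,0,-0.1875],[1,0.11,-0.0014,0,0,0,-0.1875],[1,0.11,-0.0014,0,0,0,-0.1875],[1,0.11,-0.0014,0,0,0,-0.1875],[1,0.11,-0.0014,0,0,0,-0.1875],[1,0.0733,-0.0006,0,0,0,-0.125],[1,0.0733,-0.0006,0,0,0,-0.125]]}}

```text
time: 23.6
position: [0.6238, -0.1035, 0.2464]
tool_rot: [0.897, 0.443, 0.001, 0.001]
ft_force: [5.5, -3.6, -3.5]
grip_width: 0.0116
```

Emit:
{"op": "step_arm", "data": {"steps": [[1,0.0733,-0.0006,0,0,0,-0.125],[1,0.0367,0,0,0,0,-0.0625],[1,0,0,0,0,0,0],[1,0,0,0,0,0,0],[1,0,0,0,0,0,0],[1,0,0,0,0,0,0],[1,0,0,0,0,0,0],[1,0,0,0,0,0,0],[1,0,0,0,0,0,0],[1,0,0,0,0,0,0]]}}

```text
time: 24.6
position: [0.6255, -0.1013, 0.2463]
tool_rot: [0.891, 0.454, 0.002, 0.001]
ft_force: [4.5, -3.7, -4.0]
grip_width: 0.0115
```

Run:
```python
from h import *
o=status.get_obs();print(o['position'],o['tool_rot'],o['ft_force'],o['moment'],o['grip_width'],2*np.degrees(np.arctan2(o['tool_rot'][1],o['tool_rot'][0])))
for n,i in(('scene','s8'),('top','t8')): snap(n,i)
a=cv2.imread('pics/s8.png')[120:270,250:400]
b=cv2.imread('pics/t8.png')[150:300,270:420]
cv2.imwrite('pics/s8z.png',cv2.resize(np.hstack([a,b]),(800,400),interpolation=cv2.INTER_CUBIC))
```

```text
[ 0.62552833 -0.10125524  0.24634637] [0.89099515 0.45400868 0.00154544 0.00117243] [ 4.52158172 -3.7281495  -4.00740049] [-0.6248372 -0.8023101  0.0512718] 0.011517850799053887 54.0024474062437
```

View pics/s8z.png

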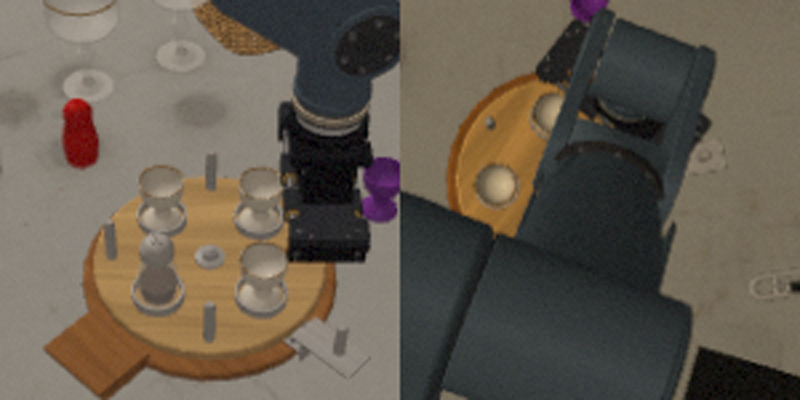

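Run:
```python
import cv2,numpy as np
a=cv2.imread('pics/s8.png')[165:265,280:380]
cv2.imwrite('pics/s8y.png',cv2.resize(a,None,fx=6,fy=6,interpolation=cv2.INTER_CUBIC))
a=cv2.imread('pics/s0' if 0 else 'pics/scene0.png')[165:265,280:380]
cv2.imwrite('pics/s0y.png',cv2.resize(a,None,fx=6,fy=6,interpolation=cv2.INTER_CUBIC))
```

```text
(no output)
```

View pics/s8y.png

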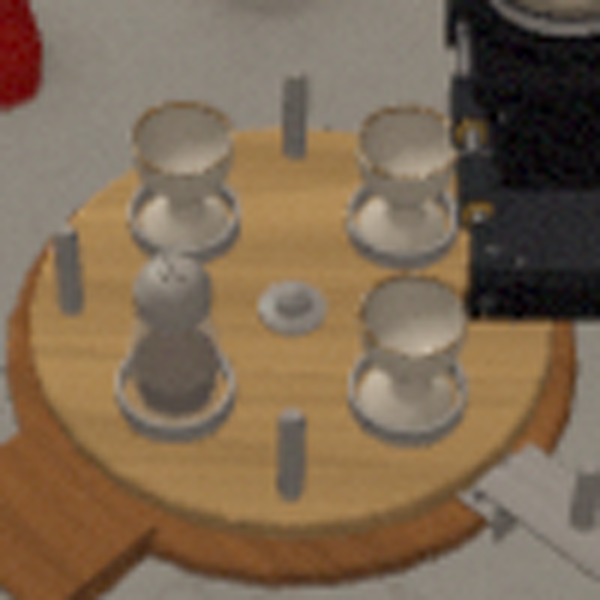

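View pics/s0y.png

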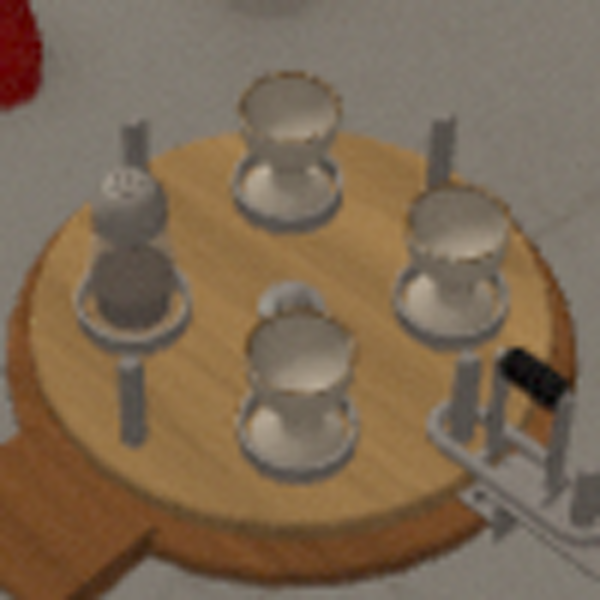

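Run:
```python
from h import *
g=lambda x,y:atz('scene',280+x/6-.42,165+y/6-.42,.091)[:2]
A=[g(135,124),g(443,122),g(132,363),g(466,358)]
B=[g(65,234),g(295,80),g(291,413)]
for p in A+B: print(p.round(4))
from scipy.optimize import least_squares
off=np.radians([90,0,180,270])
def f(v):
    cx,cy,r,t0,t1=v
    R=[]
    for P,t in((A,t0),(B,t1)):
        for p,o in zip(P,off): R+=[cx+r*np.cos(t+o)-p[0],cy+r*np.sin(t+o)-p[1]]
    return R
s=least_squares(f,[.54,-.04,.105,.18,.95]);print(s.x,np.degrees(s.x[4]-s.x[3]),np.round(np.array(s.fun)*1000,1))
```

```text
[0.5203 0.0606]
[ 0.6407 -0.0239]
[ 0.4377 -0.0598]
[ 0.5578 -0.1427]
[0.455  0.0207]
[0.6002 0.0402]
[ 0.4776 -0.1223]
[ 0.53883146 -0.04127697  0.10296516  0.17851666  0.92780528] 42.93107570792392 [ 0.2 -0.5 -0.6  1.  -0.2  0.2 -0.7  0.1  1.4 -0.3  0.3  0.9 -0.5 -1.4]
```

```bash
cat > reg.py <<'E'
from h import *
from scipy.optimize import minimize
def run(n,f0,f1,arm=None):
    c=eyes.camera_info(n);R=np.array(c['R']);t=np.array(c['t']);K=np.array(c['K']);D=np.array([c['k1'],0,0,0,0.])
    I0=cv2.GaussianBlur(cv2.imread(f'pics/{f0}.png').astype(np.float32),(0,0),.7);I1=cv2.GaussianBlur(cv2.imread(f'pics/{f1}.png').astype(np.float32),(0,0),.7)
    gx,gy=np.meshgrid(np.arange(-.125,.126,.001),np.arange(-.125,.126,.001))
    m=(np.hypot(gx,gy)<.118); gx=gx[m];gy=gy[m]
    def samp(I,X,Y):
        p,_=cv2.projectPoints(np.c_[X,Y,np.full(X.size,.036)],cv2.Rodrigues(R)[0],t,K,D)
        p=p[:,0].astype(np.float32); return cv2.remap(I,p[:,0].reshape(1,-1),p[:,1].reshape(1,-1),cv2.INTER_CUBIC)[0]
    def wood(S): # orange-ish saturation
        return (S[:,2]-S[:,0]>35)&(S[:,2]>90)
    def cost(v,full=False):
        cx,cy,th=v; c_,s_=np.cos(th),np.sin(th)
        a=samp(I0,cx+gx,cy+gy); b=samp(I1,cx+c_*gx-s_*gy,cy+s_*gx+c_*gy)
        k=wood(a)&wood(b); a=a[k].sum(1);b=b[k].sum(1)
        q=np.polyfit(a,b,1); r=b-a*1.0; r-=np.median(r)
        e=np.minimum(np.abs(r),30).mean(); return (e,k.sum()) if full else e
    ths=np.radians(np.arange(40,49,.25)); es=[]
    best=None
    for th in ths:
        s=minimize(lambda v:cost([v[0],v[1],th]),[.5395,-.0395],method='Nelder-Mead',options=dict(initial_simplex=[[.5395,-.0395],[.5425,-.0395],[.5395,-.0365]],maxfev=40))
        es.append(s.fun)
        if best is None or s.fun<best[0]: best=(s.fun,th,s.x)
    s=minimize(cost,[*best[2],best[1]],method='Nelder-Mead',options=dict(initial_simplex=[[*best[2],best[1]],[best[2][0]+.001,best[2][1],best[1]],[best[2][0],best[2][1]+.001,best[1]],[*best[2],best[1]+.01]]))
    print(n,np.degrees(s.x[2]),s.x[:2],cost(s.x,True)); print(np.round(es,2))
E
python3 -c "
from reg import *
run('scene','scene0','s8'); run('top','top0','t8')"
```

```text
Traceback (most recent call last):
  File "reg.py", line 22, in run
    s=minimize(lambda v:cost([v[0],v[1],th]),[.5395,-.0395],method='Nelder-Mead',options=dict(initial_simplex=[[.5395,-.0395],[.5425,-.0395],[.5395,-.0365]],maxfev=40))
  File "reg.py", line 22, in <lambda>
    s=minimize(lambda v:cost([v[0],v[1],th]),[.5395,-.0395],method='Nelder-Mead',options=dict(initial_simplex=[[.5395,-.0395],[.5425,-.0395],[.5395,-.0365]],maxfev=40))
                        ~~~~^^^^^^^^^^^^^^^^
  File "reg.py", line 15, in cost
    a=samp(I0,cx+gx,cy+gy); b=samp(I1,cx+c_*gx-s_*gy,cy+s_*gx+c_*gy)
  File "reg.py", line 10, in samp
    p=p[:,0].astype(np.float32); return cv2.remap(I,p[:,0].reshape(1,-1),p[:,1].reshape(1,-1),cv2.INTER_CUBIC)[0]
                                        ~~~~~~~~~^^^^^^^^^^^^^^^^^^^^^^^^^^^^^^^^^^^^^^^^^^^^^^^^^^^^^^^^^^^^^
cv2.error: OpenCV(4.12.0) /io/opencv/modules/imgproc/src/imgwarp.cpp:1713: error: (-215:Assertion failed) dst.cols < SHRT_MAX && dst.rows < SHRT_MAX && src.cols < SHRT_MAX && src.rows < SHRT_MAX in function 'remap'
```

```bash
sed -i 's/\.126,\.001)/.126,.0015)/g' reg.py
python3 -c "
from reg import *
run('scene','scene0','s8'); run('top','top0','t8')"
```

```text
scene 42.755980766514966 [ 0.54076218 -0.03961886] (np.float32(7.79736), np.int64(8537))
[ 9.27  9.09  8.95  8.79  8.62  8.45  8.31  8.13  7.97  7.87  7.83  7.82
  7.87  7.99  8.11  8.25  8.44  8.62  8.8   9.01  9.2   9.35  9.52  9.71
  9.85 10.   10.19 10.37 10.5  10.63 10.78 10.91 11.06 11.17 11.25 11.36]
top 42.74378789635267 [ 0.54022424 -0.03724429] (np.float32(10.545622), np.int64(6118))
[11.72 11.56 11.38 11.22 11.07 10.94 10.81 10.73 10.67 10.6  10.58 10.56
 10.59 10.66 10.72 10.83 10.94 11.06 11.21 11.36 11.52 11.65 11.8  11.95
 12.12 12.26 12.4  12.54 12.71 12.84 12.94 13.08 13.21 13.33 13.5  13.6 ]
```

Emit:
{"op": "step_arm", "data": {"steps": [[1,0.028,0,0,0,0,-0.0475],[1,0.056,0.01,0,0,0,-0.095],[1,0.056,0.01,0,0,0,-0.095],[1,0.028,0,0,0,0,-0.0475],[1,0,0,0,0,0,0],[1,0,0,0,0,0,0],[1,0,0,0,0,0,0],[1,0,0,0,0,0,0],[1,0,0,0,0,0,0],[1,0,0,0,0,0,0]]}}

```text
time: 25.7
position: [0.6281, -0.098, 0.2463]
tool_rot: [0.882, 0.472, 0.001, 0.001]
ft_force: [5.1, -1.8, -2.7]
grip_width: 0.0115
```

Run:
```python
from reg import *
for n,i in(('scene','s9'),('top','t9')): snap(n,i)
run('scene','scene0','s9'); run('top','top0','t9')
o=status.get_obs();print(o['position'],o['tool_rot'],o['ft_force'],o['moment'])
```

```text
scene 44.82266562012914 [ 0.54097163 -0.03975946] (np.float32(8.159345), np.int64(8590))
[10.69 10.59 10.49 10.36 10.22 10.1   9.97  9.85  9.69  9.56  9.41  9.2
  9.06  8.91  8.74  8.58  8.43  8.31  8.22  8.19  8.21  8.28  8.39  8.56
  8.75  8.93  9.11  9.32  9.49  9.68  9.84 10.01 10.19 10.35 10.48 10.62]
top 45.009345163364884 [ 0.54083821 -0.03690138] (np.float32(11.058479), np.int64(5738))
[13.34 13.31 13.14 12.98 12.84 12.7  12.53 12.38 12.22 12.05 11.9  11.78
 11.63 11.51 11.4  11.28 11.2  11.16 11.1  11.07 11.06 11.08 11.1  11.15
 11.23 11.31 11.4  11.5  11.56 11.68 11.79 11.91 12.03 12.15 12.28 12.42]
[ 0.62812856 -0.09794152  0.2462958 ] [8.81775914e-01 4.71666262e-01 1.22985945e-03 8.14217121e-04] [ 4.9805924  -2.25210041 -2.15395703] [-0.49613819 -0.73794806 -0.02922742]
```

Run:
```python
import cv2
a=cv2.imread('pics/s9.png')[130:380,210:530]
cv2.imwrite('pics/s9z.png',cv2.resize(a,None,fx=2.4,fy=2.4,interpolation=cv2.INTER_CUBIC))
```

```text
(no output)
```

View pics/s9z.png

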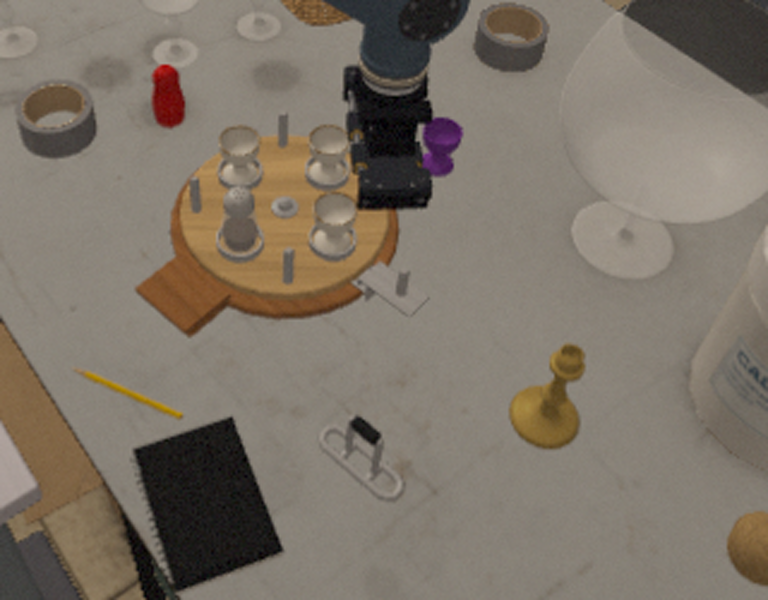

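View pics/t9.png

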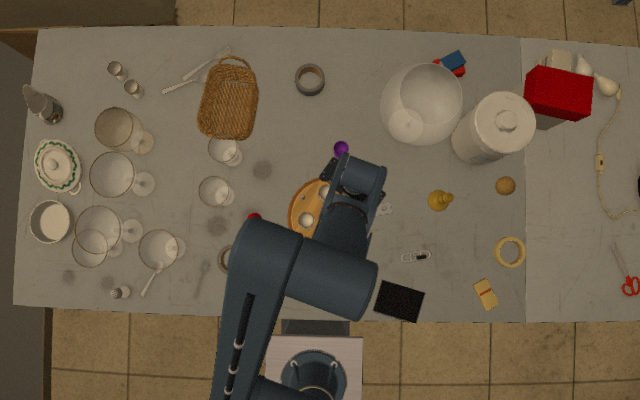

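The scene view shows the shaker at zoomed pixel (240,225) in line with the ledge at (185,290). All three egg cups are standing, the link is upright on the bench at (362,460), and the candlestick, tape rolls and purple cup have not moved.

```bash
python3 -c "
from rig import robot,status
print(status.get_obs()['grip_width']);print(robot.hand_in())"
```

```text
0.010966651917785153
the job is handed in; nothing more can be done
None
```

The job is done and handed in at about 26 s; no verdict was reported.

- **Lock link:** I lifted it straight up off both pins and lowered it to light contact (about 5 N) before releasing it. It stands upright on free bench at about (0.42, -0.33), in front of the candlestick and clear of the carousel and the notebook.
- **Turning:** I gripped the right post and turned the carousel steadily counter-clockwise. After the main turn, both cameras put it at 42.75° although about 44° had been commanded, so I added about 2.3°.
- **Final angle:** the wood grain, compared between the first and last pictures, gives 44.8° from the scene camera and 45.0° from the top camera. The target is 45°, so the shaker is in line with the ledge.
- **Checks that disagreed:** clicking the post tips by hand in the scene picture gave 42.9° before the correction, while the arm's own position gave about 44.2°. I relied on the grain comparison.
- **Last checks:** in the last scene picture all three egg cups stand in their rings and the bench things in view look undisturbed. The arm hides most of the carousel from above. The gripper is still closed on the post at about 11 mm, with a small side load of about 5 N.

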